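# Scan the station label, then hold the aperture wheel at its third click

### The job

Take the hand scanner out of its holder, hold it upright and still with its nose 4 to 5 cm straight above the middle of the bar label on the aperture station for about two seconds, without touching the station with it, then stand it back in its holder and let go of it. Next take the black bar grip of the spring-return aperture wheel and turn it clockwise, seen from above, from its home stop to the third click, not past it, and keep holding it there: the program finishes while the gripper still holds the bar, because the wheel runs back home if it is let go. Leave the tape roll, the steel block and the lens cup where they are.

Things in the scene. Friction and masses are not known exactly. Their poses are not given: they have to be found in the camera images.
- scanner: grey round hand scanner, a plain wand 132 mm tall that stands upright, nose down, in the holder. Origin at the middle of its nose (lower end), z up along the wand. Diameter 16 mm at the nose, 24 mm from 30 to 60 mm up, 26 mm from 66 to 127 mm up (grip it there, about 100 mm above the nose, from above, any yaw). 0.06 to 0.13 kg.
- scanner_center (a point): middle of the scanner, 66 mm above its nose on its axis; z up along the wand. The best grip point is 34 mm above this.
- scanner_nose (a point): middle of the scanner's nose face (the lower end, which looks downward).
- holder_floor (a point): inner floor of the scanner's holder, on its axis, 8 mm above the bench. The holder is a fixed upright black tube, 38 mm outside, 31 mm inside, rim 55 mm above the bench, on a grey disc of 72 mm diameter. The scanner stands in it with its nose on this floor. About 10 cm beyond it (+x) stands a test jig with a tall red lever: keep the long side of the gripper left-right here.
- label (a point): middle of the bar label, a flat white paper 44 x 34 mm with black bars, facing up on the station's base plate, 12.5 mm above the bench, 100 mm from the wheel's axis. Its x runs along the 44 mm; -y points away from the wheel.
- bar_grip (a point): point on the wheel's upright axis, 106 mm above the bench, where the bar grip is to be taken. The bar is black, 46 mm long along this point's x axis, 14 mm thick along its y axis, and reaches from 81 to 121 mm above the bench; pinch its two long faces from above. Site z is up; the point turns with the wheel. Below the bar the wheel is an aluminium disc of 100 mm diameter, top 68 mm above the bench; a fixed hood at its rim reaches 76 mm.
- wheel (a joint): angle of the aperture wheel, rad: 0 at home (start), growing clockwise seen from above; clicks every 0.3927 (22.5 degrees): 0.393, 0.785, third 1.178; end stop 2.16. A return spring of about 0.13 N m always pulls it home; a sprung ball adds about 0.04 N m either way, so the load rises just past each click and eases before the next; let go, it runs back. Pinch firmly (about 30 N); it may lag a little.
- station: fixed aperture station: dark steel base plate 116 x 190 x 12 mm on the bench with grey housing and the wheel. Origin on the bench under the wheel's axis; the plate reaches 60 mm to +y and 130 mm to -y of it (the label end). The wheel is the tallest part.
- tape: amber tape roll lying flat, 60 mm diameter, 18 mm high, loose; bystander.
- block: plain grey steel block 25 x 40 x 18 mm, loose; bystander.
- lens_cup: small dark open parts cup, 56 mm diameter, 27 mm high, loose; bystander.

How it is judged:
By the outcome, as a careful person would: the job done as asked, in the order asked, and still so for the second after the job is handed in, while the arm keeps its last pose, push and grip.
It also fails if it takes over 64 s, if anything falls off the work surface, if the arm or the gripper's body presses on something with over 40 N, if the wrist force passes 120 N, or if a joint passes its speed limit or range.

### The arm

A 6-joint arm with a two-finger parallel gripper is mounted at the origin on a cart in front of the work surface, level with it; the furniture and walls round the work are solid. World frame = base frame: x ahead of the robot, y to its left, z up, the work surface at z = 0. Lengths are in m, angles in degrees, forces in N, time in s.
With the tool pointing down it reaches from about 0.3 to 0.75 m from the base axis. Payload 8.5 kg.
Tool frame: the origin (TCP) lies on the mounting face of the last link; the fingertips stand 173 mm ahead of it and the grasp point (between the pads) lies 155 mm ahead of it (env.tips_ahead is the distance from the TCP to the fingertips, in m); z points along the fingers, x is the direction in which the jaws open and shut, and the axes are right-handed (so a half turn about z gives the same grasp; the last joint's range is limited). The gripper opens to 85 mm and grips with 20 to 120 N. Pads are 22 mm wide; open, the fingers measure 114 mm over their backs; the gripper's body (76 mm by 85 mm) begins 54 mm behind the grasp point. The pads swing forward as they close: fully open they stand 13 mm farther back than shut.
Start: joints at [-77.882, 21.807, 74.336, -0, 83.858, -12.336], TCP at [0.228, -0.501, 0.405] pointing down, gripper open.
Joint ranges: [-178.18, 178.18], [-50.72, 133.34], [12.68, 142.11], [-81.47, 261.47], [9.98, 163.14], [-165.26, 165.26]. Speed limits (degrees/s): [136.94, 136.94, 180, 180, 180, 180].

### API

Orientations are given as a 3x3 rotation matrix whose columns are the frame's x, y, z axes.
In Python, from rig import env gives the robot as it stands. The module is installed in compiled form; this text tells all that it offers.
- The arm moves only by the tool step_arm, never from a script. Its argument "increments" is a list of rows, each an object of numbers: "x", "y", "z": the shift along the tool's x, y, z in cm; "wx", "wy", "wz": the turn, a rotation vector about the tool's x, y, z in rad; "gripper": the finger opening in cm, from 0 to 8.54. A call has 1 to 20 rows; each row shifts and turns the commanded pose from where the row before left it, along the tool's axes as they then stand; what a row does not reach is not made up. A row lasts 1/10 s, in which the tool goes at most 50 mm and 8.59 degrees, less where a joint would pass 70% of its speed; a pose out of reach is approached as far as the arm can. A call with a gripper value outside its range is refused whole. The fingers move at their own pace and stop on an object; "newtons" is the grip in N (left out, the last holds). Time passes only in rows, so rows that do not move let the fingers close. It gives the time, the measured TCP pose, the force and the opening at its end, in the units of the state.
- env.observe(): the state, without advancing time (a new reading comes with each control period).
- env.get_image(name): name is "scene" or "top"; returns a dict with "color" (480x640x3 uint8, blue, green, red), "camera_matrix" (3x3 intrinsics, pixels), "rvec" (rotation vector, rad) and "tvec" (3), from world to camera coordinates, as OpenCV has them. Camera axes: x right, y down, z forward; pixel columns grow to the right and rows downward; lengths in m; the calibration is good to about 2 mm. A picture is of the moment at which its call begins. There is no depth.
- env.close_job(): hands the job in, once; it reports no verdict.
The state is a dict: "time_s": time; "q": joint angles; "qvel": joint speeds; "joint_efforts": joint torques, N m; "position": TCP position; "tool_rot": TCP orientation; "ft_force": force on the tool from outside, world axes, zero at the start; "wrist_torque": the same for the moment, N m; "grip_width": finger opening in m.
Only numpy, scipy, OpenCV 4.12 (cv2) and the standard library are available. Lean on these libraries where they do the work, as an engineer would, in place of code of your own. Each camera call takes 0.05 s, during which the arm holds its last target. There are 200 camera calls.

## Working session

There is one attempt and no reset: what is moved stays moved. The work goes in short steps, Python scripts to look and compute and a tool call to move; the robot and the scene stay as the last step left them, time stands still between calls to the robot, and variables do not carry over. Pictures are saved under pics/ and viewed, about 8 in all and at most 12, crops included, and the job is handed in when it is done.

Besides the shell and the picture viewer there is one more tool, called after "Request:" as name(argument=value, ...) on one line, values as JSON. step_arm: Moves the arm, as the interface text tells. Its arguments: {"type":"object","properties":{"increments":{"type":"array"},"newtons":{"type":"number"}},"required":["increments"]}

```bash
mkdir -p pics
cat > h.py <<'E'
import numpy as np, cv2
from rig import env
def grab(n,f=None):
    d=env.get_image(n)
    if f: cv2.imwrite(f,d["color"])
    return d
def ray(d,uv):
    R=cv2.Rodrigues(np.array(d["rvec"],float))[0];t=np.array(d["tvec"],float).ravel()
    p=np.linalg.inv(np.array(d["camera_matrix"]))@np.array([uv[0],uv[1],1.])
    return -R.T@t, R.T@p
def onz(d,uv,z):
    c,r=ray(d,uv); return c+r*(z-c[2])/r[2]
def proj(d,P):
    return cv2.projectPoints(np.array(P,float).reshape(-1,1,3),np.array(d["rvec"],float),np.array(d["tvec"],float),np.array(d["camera_matrix"],float),None)[0].reshape(-1,2)
E
python3 - <<'E'
from h import *
for n in("scene","top"):
    d=grab(n,f"pics/{n}0.png"); print(n,ray(d,(320,240)))
s=env.observe();print(s)
E
```

```text
scene (array([0.098271  , 0.34192077, 0.74359076]), array([ 0.4868144 , -0.43188832, -0.75929883]))
top (array([ 0.45093912, -0.04529986,  1.10594647]), array([ 0.0709269 , -0.02348824, -0.99722459]))
{'time_s': 0.1, 'q': array([-7.78814871e+01,  2.18377827e+01,  7.43780729e+01,  1.87271376e-04,
        8.38586192e+01, -1.23357079e+01]), 'qvel': array([ 0.13596427, -0.1804022 , -0.08822799,  0.00137213,  0.03192086,
        0.08161427]), 'joint_efforts': array([ 4.23410616e-03, -4.49221087e+01, -2.31657743e+01, -1.94212107e-04,
        3.70412847e-03,  1.31042304e-05]), 'position': array([ 0.22767261, -0.50062645,  0.40418102]), 'tool_rot': array([[ 4.13965562e-01, -9.10292503e-01, -2.69702118e-04],
       [-9.10291658e-01, -4.13965554e-01,  1.27154752e-03],
       [-1.26912756e-03, -2.80869294e-04, -9.99999155e-01]]), 'ft_force': array([-0.45293513,  0.99068696,  0.42250027]), 'wrist_torque': array([-0.0160812 , -0.02354367,  0.03381312]), 'grip_width': 0.08509428718223971}
```

View pics/top0.png

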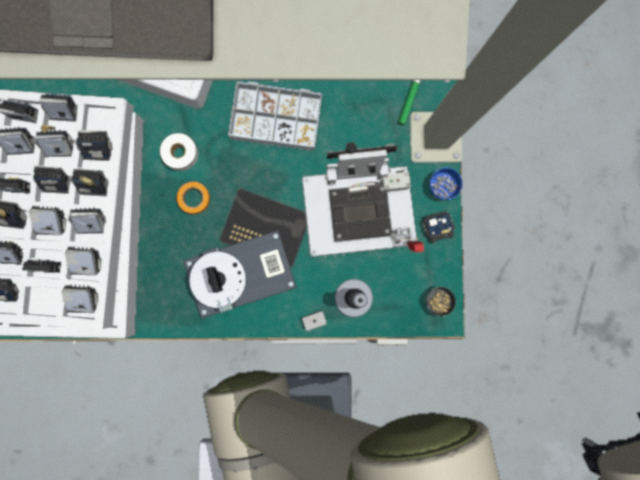

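View pics/scene0.png

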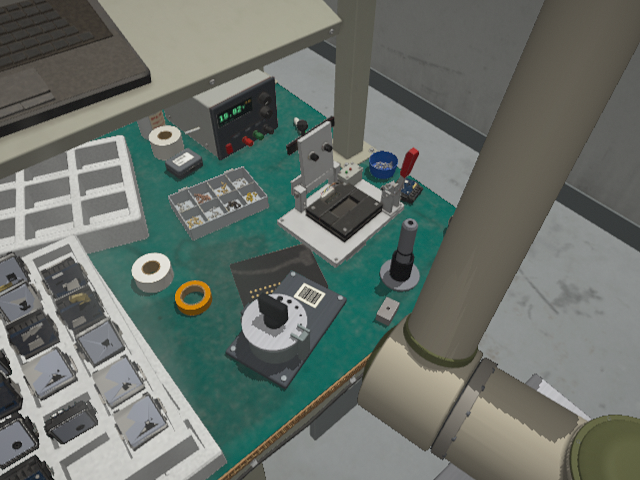

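The top view shows the wheel at about (215,280), the label at (272,264), and the scanner and holder at (354,298). The lever is at (416,246). In the scene view the wheel is near (273,315), the label near (310,294), and the scanner top near (409,224).

Run:
```python
from h import *
t=grab("top");s=grab("scene")
def rough(d,box,f,k):
    x,y,w,h=box; return cv2.resize(d["color"][y:y+h,x:x+w],None,fx=k,fy=k,interpolation=cv2.INTER_CUBIC)
a=rough(t,(180,235,130,90),0,6); b=rough(s,(225,265,130,125),0,6)
cv2.imwrite("pics/c1.png",a)
c=rough(t,(315,270,70,60),0,5); e=rough(s,(370,205,70,120),0,5)
e=cv2.resize(e,None,fx=.9,fy=.9); c=cv2.copyMakeBorder(c,0,e.shape[0]-c.shape[0],0,0,cv2.BORDER_CONSTANT)
cv2.imwrite("pics/c2.png",np.hstack([c,e]))
# label: white blob
for n,d,box in(("top",t,(250,240,45,45)),("scene",s,(290,278,45,35))):
    x,y,w,h=box;g=cv2.cvtColor(d["color"],cv2.COLOR_BGR2GRAY)[y:y+h,x:x+w]
    m=((g>170)*255).astype(np.uint8); m=cv2.morphologyEx(m,cv2.MORPH_CLOSE,np.ones((5,5)))
    cs=cv2.findContours(m,0,1)[0]; k=max(cs,key=cv2.contourArea); r=cv2.minAreaRect(k)
    uv=np.array(r[0])+[x,y]; bx=cv2.boxPoints(r)+[x,y]
    print(n,uv,onz(d,uv,.0125).round(4),[onz(d,q,.0125)[:2].round(4).tolist() for q in bx])
# wheel disc white blob in top
for n,d,box,z in(("top",t,(180,240,72,75),.068),("scene",s,(230,285,90,75),.068)):
    x,y,w,h=box;g=cv2.cvtColor(d["color"],cv2.COLOR_BGR2GRAY)[y:y+h,x:x+w]
    m=((g>150)*255).astype(np.uint8)
    k=max(cv2.findContours(m,0,1)[0],key=cv2.contourArea); el=cv2.fitEllipse(cv2.convexHull(k))
    uv=np.array(el[0])+[x,y]; print(n,"disc",el,uv,onz(d,uv,z).round(4))
for p in[(354,298)]: print([onz(t,p,z).round(4) for z in(0,.055,.14)])
for p in[(409,224)]: print([onz(s,p,z).round(4) for z in(.14,)])
```

```text
top [271.80071068 263.06227875] [0.4848 0.0212 0.0125] [[0.5015, 0.0454], [0.5123, 0.0108], [0.4681, -0.0031], [0.4574, 0.0315]]
scene [303.88000107 300.15999985] [0.4831 0.0351 0.0125] [[0.4963, 0.0703], [0.5185, 0.0051], [0.4697, -0.0008], [0.4501, 0.0633]]
top disc ((37.46483612060547, 40.08384704589844), (55.223995208740234, 58.805580139160156), 175.69781494140625) [217.46483612 280.08384705] [0.4527 0.1157 0.068 ]
scene disc ((51.17304229736328, 31.113969802856445), (58.2564811706543, 85.52952575683594), 60.39291000366211) [281.1730423 316.1139698] [0.4541 0.1035 0.068 ]
[array([ 0.4174, -0.1364,  0.    ]), array([ 0.4191, -0.1319,  0.055 ]), array([ 0.4216, -0.1249,  0.14  ])]
[array([ 0.4186, -0.1311,  0.14  ])]
```

View pics/c1.png

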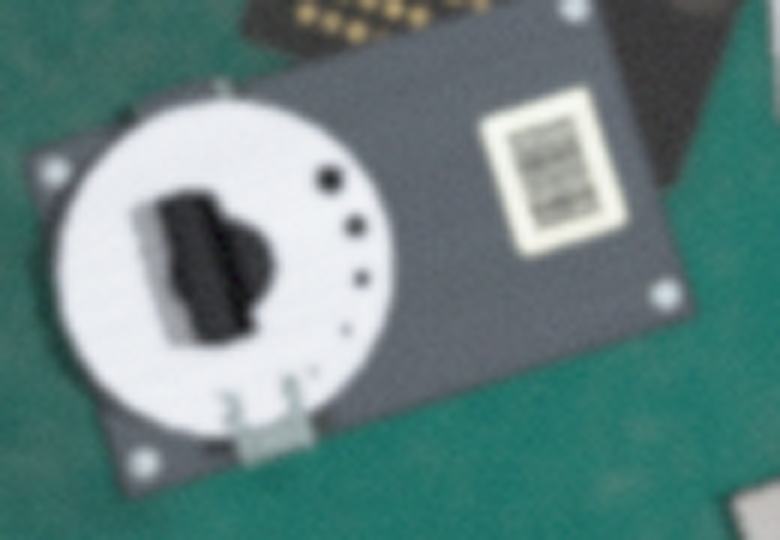

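View pics/c2.png

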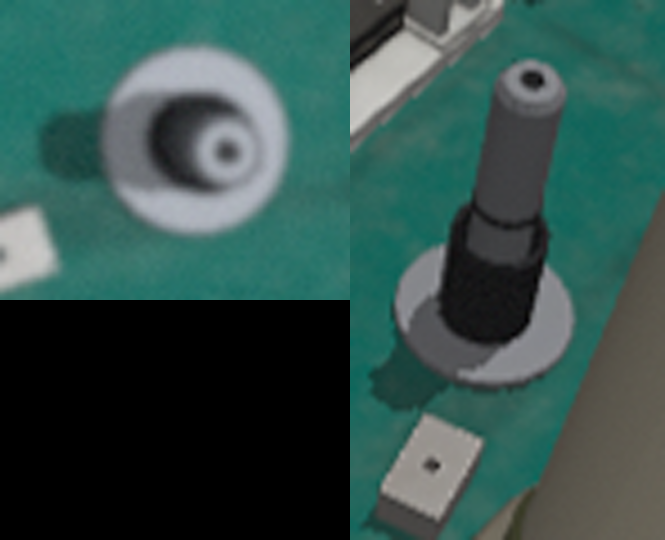

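```bash
cat > m.py <<'E'
from h import *
t=grab("top");s=grab("scene")
def f(X,Y,k,ox,oy): return ((X+.5)/k-.5+ox,(Y+.5)/k-.5+oy)
def lab(d,box):
    x,y,w,h=box;g=cv2.cvtColor(d["color"],cv2.COLOR_BGR2GRAY)[y:y+h,x:x+w]
    m=((g>160)*255).astype(np.uint8); m=cv2.morphologyEx(m,cv2.MORPH_CLOSE,np.ones((7,7)))
    k=max(cv2.findContours(m,0,1)[0],key=cv2.contourArea);M=cv2.moments(cv2.convexHull(k))
    return (M['m10']/M['m00']+x,M['m01']/M['m00']+y), cv2.boundingRect(k)
for n,d,b in(("top",t,(255,245,38,38)),("scene",s,(294,280,36,32))):
    uv,r=lab(d,b);print("label",n,uv,r,onz(d,uv,.0125).round(4))
tc=onz(t,f(225,268,6,180,235),.068);print("disc top",tc.round(4))
# colour disc seen in top: holder base, grey
print("holder disc",onz(t,f(196,140,5,315,270),.004).round(4))
print("scanner top",onz(t,f(227,152,5,315,270),.14).round(4),onz(s,f(530-350,75,4.5,370,205),.14).round(4))
E
python3 m.py
python3 - <<'E'
from h import *
d=grab("scene"); c=d["color"][270:375,220:345]; cv2.imwrite("pics/c3.png",cv2.resize(c,None,fx=5,fy=5,interpolation=cv2.INTER_CUBIC))
E
```

```text
label top (271.82685385169185, 263.19942404607633) (5, 4, 25, 29) [0.4846 0.0211 0.0125]
label scene (306.6679497049012, 296.65691557608415) (0, 0, 31, 32) [0.4855 0.027  0.0125]
disc top [0.4542 0.1164 0.068 ]
holder disc [ 0.4183 -0.1357  0.004 ]
scanner top [ 0.4182 -0.135   0.14  ] [ 0.4219 -0.1362  0.14  ]
```

View pics/c3.png

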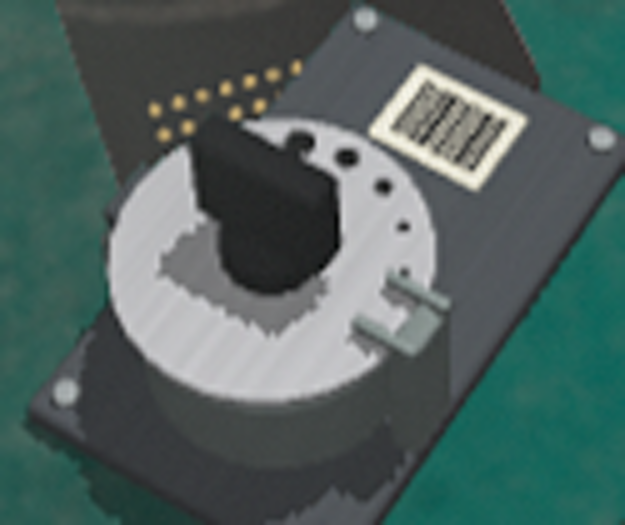

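Run:
```python
from h import *
t=grab("top");s=grab("scene")
f=lambda X,Y,k,ox,oy:((X+.5)/k-.5+ox,(Y+.5)/k-.5+oy)
S=lambda X,Y,z:onz(s,f(X,Y,5,220,270),z).round(4)
T=lambda X,Y,z:onz(t,f(X,Y,6,180,235),z).round(4)
print("label",S(449.5,127,.0125),T(556,172,.0125)); print("disc",S(272,261,.068),T(225,268,.068))
print("scene plate bolts mid", S(365,18,.012),S(602,138,.012),S(65,392,.012))
print("top bolts",T(575,8,.012),T(666,295,.012),T(55,173,.012),T(145,463,.012))
a,b=S(212,115,.121),S(338,178,.121);v=b-a;print("bar edge S",a,b,np.degrees(np.arctan2(v[1],v[0])))
for p,q in(((213,192),(255,335)),((155,200),(195,345))):
  a,b=T(*p,.121),T(*q,.121);v=a-b;print("bar T",a,b,np.degrees(np.arctan2(v[1],v[0])))
o=env.observe();print(o["position"],np.degrees(np.arctan2(o["tool_rot"][1,0],o["tool_rot"][0,0])))
```

```text
label [0.485  0.0211 0.0125] [0.4845 0.0203 0.0125]
disc [0.4532 0.118  0.068 ] [0.4542 0.1164 0.068 ]
scene plate bolts mid [0.5404 0.0135 0.012 ] [ 0.4478 -0.0158  0.012 ] [0.4872 0.1784 0.012 ]
top bolts [0.5368 0.0144 0.012 ] [ 0.4453 -0.0146  0.012 ] [0.4847 0.1792 0.012 ] [0.3931 0.1497 0.012 ]
bar edge S [0.4761 0.1186 0.121 ] [0.435  0.1044 0.121 ] -160.9400311030605
bar T [0.4757 0.1117 0.121 ] [0.435  0.0994 0.121 ] 16.815410331998542
bar T [0.4735 0.1282 0.121 ] [0.4322 0.1164 0.121 ] 15.945395900922861
[ 0.22767332 -0.50063966  0.40466727] -65.54622490822916
```

Request:
step_arm(increments=[{"wz":0.107,"z":1,"gripper":8.5},{"wz":0.107,"z":1},{"wz":0.107,"z":1},{"wz":0.106,"z":1},{"x":-2,"y":-1.05},{"x":-3,"y":-1.6},{"x":-3,"y":-1.6},{"x":-3,"y":-1.6},{"x":-3,"y":-1.6},{"x":-3,"y":-1.6},{"x":-3,"y":-1.6},{"x":-3,"y":-1.6},{"x":-3,"y":-1.6},{"x":-3,"y":-1.5},{"x":-3,"y":-1.5},{"x":-3,"y":-1.3},{"x":-1.5,"y":-1},{},{},{}], newtons=40)

```text
invalid input at $.increments[0]: expected keys x, y, z, wx, wy, wz, gripper
```

Request:
step_arm(increments=[{"x":0,"y":0,"z":1,"wx":0,"wy":0,"wz":0.107,"gripper":8.5},{"x":0,"y":0,"z":1,"wx":0,"wy":0,"wz":0.107,"gripper":8.5},{"x":0,"y":0,"z":1,"wx":0,"wy":0,"wz":0.107,"gripper":8.5},{"x":0,"y":0,"z":1,"wx":0,"wy":0,"wz":0.106,"gripper":8.5},{"x":-2,"y":-1.05,"z":0,"wx":0,"wy":0,"wz":0,"gripper":8.5},{"x":-3.5,"y":-1.8,"z":0,"wx":0,"wy":0,"wz":0,"gripper":8.5},{"x":-4,"y":-2,"z":0,"wx":0,"wy":0,"wz":0,"gripper":8.5},{"x":-4,"y":-2,"z":0,"wx":0,"wy":0,"wz":0,"gripper":8.5},{"x":-4,"y":-2,"z":0,"wx":0,"wy":0,"wz":0,"gripper":8.5},{"x":-4,"y":-2,"z":0,"wx":0,"wy":0,"wz":0,"gripper":8.5},{"x":-4,"y":-2,"z":0,"wx":0,"wy":0,"wz":0,"gripper":8.5},{"x":-4,"y":-2,"z":0,"wx":0,"wy":0,"wz":0,"gripper":8.5},{"x":-3.5,"y":-2,"z":0,"wx":0,"wy":0,"wz":0,"gripper":8.5},{"x":-2.5,"y":-1.5,"z":0,"wx":0,"wy":0,"wz":0,"gripper":8.5},{"x":-1,"y":-0.8,"z":0,"wx":0,"wy":0,"wz":0,"gripper":8.5},{"x":0,"y":0,"z":0,"wx":0,"wy":0,"wz":0,"gripper":8.5},{"x":0,"y":0,"z":0,"wx":0,"wy":0,"wz":0,"gripper":8.5}], newtons=40)

```text
time_s: 2.15
position: [0.4191, -0.1359, 0.3647]
tool_rot: [[0.0, -1.0, -0.0], [-1.0, -0.0, -0.0], [0.0, 0.0, -1.0]]
ft_force: [0.4, 0.3, 0.0]
grip_width: 0.085
```

Run:
```python
from h import *
d=grab("scene"); cv2.imwrite("pics/c4.png",cv2.resize(d["color"][100:340,300:560],None,fx=2,fy=2))
o=env.observe();print(o["position"].round(4),o["tool_rot"].round(3),o["q"].round(1),o["time_s"])
```

```text
[ 0.419  -0.1362  0.3647] [[-0.001 -1.    -0.   ]
 [-1.     0.001 -0.   ]
 [ 0.     0.    -1.   ]] [-33.5  13.1  94.6  -0.   72.4  56.6] 2.2
```

View pics/c4.png

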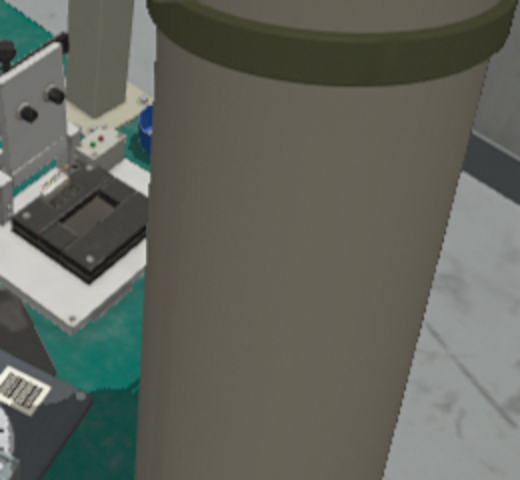

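The arm hides the scanner in this view. The position agrees with the two-view estimate, so I'm descending and closing.

Request:
step_arm(increments=[{"x":0,"y":0,"z":2,"wx":0,"wy":0,"wz":0,"gripper":8.5},{"x":0,"y":0,"z":2,"wx":0,"wy":0,"wz":0,"gripper":8.5},{"x":0,"y":0,"z":2,"wx":0,"wy":0,"wz":0,"gripper":8.5},{"x":0,"y":0,"z":2,"wx":0,"wy":0,"wz":0,"gripper":8.5},{"x":0,"y":0,"z":1.2,"wx":0,"wy":0,"wz":0,"gripper":8.5},{"x":0,"y":0,"z":1,"wx":0,"wy":0,"wz":0,"gripper":8.5},{"x":0,"y":0,"z":0,"wx":0,"wy":0,"wz":0,"gripper":8.5},{"x":0,"y":0,"z":0,"wx":0,"wy":0,"wz":0,"gripper":4},{"x":0,"y":0,"z":0,"wx":0,"wy":0,"wz":0,"gripper":3},{"x":0,"y":0,"z":0,"wx":0,"wy":0,"wz":0,"gripper":2},{"x":0,"y":0,"z":0,"wx":0,"wy":0,"wz":0,"gripper":1},{"x":0,"y":0,"z":0,"wx":0,"wy":0,"wz":0,"gripper":1},{"x":0,"y":0,"z":0,"wx":0,"wy":0,"wz":0,"gripper":1},{"x":0,"y":0,"z":0,"wx":0,"wy":0,"wz":0,"gripper":1},{"x":0,"y":0,"z":0,"wx":0,"wy":0,"wz":0,"gripper":1},{"x":0,"y":0,"z":0,"wx":0,"wy":0,"wz":0,"gripper":1},{"x":0,"y":0,"z":0,"wx":0,"wy":0,"wz":0,"gripper":1}], newtons=40)

```text
time_s: 3.9
position: [0.4194, -0.1356, 0.2632]
tool_rot: [[-0.0, -1.0, 0.001], [-1.0, 0.0, -0.0], [0.0, -0.001, -1.0]]
ft_force: [-0.2, 1.2, 6.5]
grip_width: 0.0249
```

Request:
step_arm(increments=[{"x":0,"y":0,"z":-0.5,"wx":0,"wy":0,"wz":0,"gripper":1},{"x":0,"y":0,"z":-1,"wx":0,"wy":0,"wz":0,"gripper":1},{"x":0,"y":0,"z":-1.5,"wx":0,"wy":0,"wz":0,"gripper":1},{"x":0,"y":0,"z":-1.5,"wx":0,"wy":0,"wz":0,"gripper":1},{"x":0,"y":0,"z":-1.5,"wx":0,"wy":0,"wz":0,"gripper":1},{"x":0,"y":0,"z":-1.5,"wx":0,"wy":0,"wz":0,"gripper":1},{"x":0,"y":0,"z":-1,"wx":0,"wy":0,"wz":0,"gripper":1},{"x":0,"y":0,"z":-0.5,"wx":0,"wy":0,"wz":0,"gripper":1},{"x":-0.7,"y":-0.5,"z":0,"wx":0,"wy":0,"wz":0,"gripper":1},{"x":-2,"y":-1,"z":0,"wx":0,"wy":0,"wz":0,"gripper":1},{"x":-2.5,"y":-1,"z":0,"wx":0,"wy":0,"wz":0,"gripper":1},{"x":-2.5,"y":-1,"z":0,"wx":0,"wy":0,"wz":0,"gripper":1},{"x":-2.5,"y":-1,"z":0,"wx":0,"wy":0,"wz":0,"gripper":1},{"x":-2.5,"y":-1,"z":0,"wx":0,"wy":0,"wz":0,"gripper":1},{"x":-2,"y":-0.8,"z":0,"wx":0,"wy":0,"wz":0,"gripper":1},{"x":-1,"y":-0.3,"z":0,"wx":0,"wy":0,"wz":0,"gripper":1},{"x":0,"y":0,"z":0,"wx":0,"wy":0,"wz":0,"gripper":1},{"x":0,"y":0,"z":0,"wx":0,"wy":0,"wz":0,"gripper":1}], newtons=40)

```text
time_s: 5.7
position: [0.4851, 0.021, 0.3524]
tool_rot: [[-0.0, -1.0, -0.001], [-1.0, 0.0, -0.0], [0.0, 0.001, -1.0]]
ft_force: [-0.0, -0.0, -0.5]
grip_width: 0.0248
```

Run:
```python
from h import *
d=grab("scene"); cv2.imwrite("pics/c5.png",cv2.resize(d["color"][150:350,200:450],None,fx=3,fy=3))
o=env.observe();print(o["position"].round(4),o["grip_width"],o["ft_force"].round(1))
x,y,z=o["position"]
print("expected nose px",proj(d,[[x,y,z-.255],[x,y,z-.155]]), "label",proj(d,[[.485,.021,.0125]]))
```

```text
[0.4851 0.0207 0.3525] 0.02500213122548165 [ 0.9 -0.1 -1.7]
expected nose px [[309.2834694  264.33889106]
 [308.82588422 221.65061089]] label [[309.535602   294.97696549]]
```

View pics/c5.png

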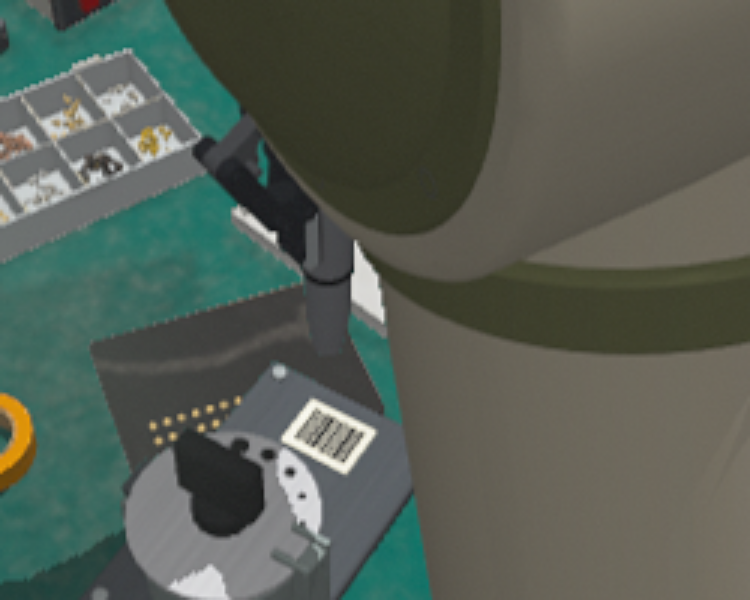

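The picture shows the scanner hanging upright, with its nose tip near full-image (309.5,267). That fits the expected nose position, straight above the label at (309.5,295).

Request:
step_arm(increments=[{"x":0,"y":0,"z":1,"wx":0,"wy":0,"wz":0,"gripper":1},{"x":0,"y":0,"z":1.5,"wx":0,"wy":0,"wz":0,"gripper":1},{"x":0,"y":0,"z":1,"wx":0,"wy":0,"wz":0,"gripper":1},{"x":0,"y":0,"z":0.5,"wx":0,"wy":0,"wz":0,"gripper":1},{"x":0,"y":0,"z":0,"wx":0,"wy":0,"wz":0,"gripper":1},{"x":0,"y":0,"z":0,"wx":0,"wy":0,"wz":0,"gripper":1},{"x":0,"y":0,"z":0,"wx":0,"wy":0,"wz":0,"gripper":1},{"x":0,"y":0,"z":0,"wx":0,"wy":0,"wz":0,"gripper":1}])

```text
time_s: 6.55
position: [0.4853, 0.0213, 0.3131]
tool_rot: [[-0.0, -1.0, 0.001], [-1.0, 0.0, -0.0], [0.0, -0.001, -1.0]]
ft_force: [-1.0, 0.2, -1.2]
grip_width: 0.0248
```

Run:
```python
from h import *
d=grab("scene"); cv2.imwrite("pics/c6.png",cv2.resize(d["color"][200:320,250:370],None,fx=5,fy=5,interpolation=cv2.INTER_CUBIC))
o=env.observe();print(o["position"].round(4),o["grip_width"],o["ft_force"].round(1),o["time_s"])
x,y,z=o["position"]
print("expected nose px",proj(d,[[x,y,z-.255],[x,y,z-.255+.063]]), "label",proj(d,[[.485,.021,.0125]]))
```

```text
[0.4853 0.0213 0.313 ] 0.02483810423181067 [ 0.  -0.3 -1.1] 6.6
expected nose px [[309.09701224 279.20678538]
 [308.81845717 255.15056829]] label [[309.535602   294.97696549]]
```

View pics/c6.png

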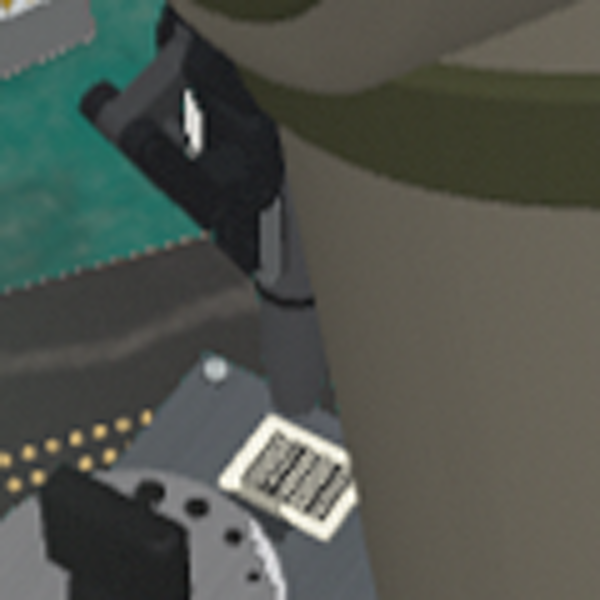

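The nose end is at about (309.4,282.4), roughly 45 mm above the middle of the label. I'm holding still here.

Request:
step_arm(increments=[{"x":0,"y":0,"z":0,"wx":0,"wy":0,"wz":0,"gripper":1},{"x":0,"y":0,"z":0,"wx":0,"wy":0,"wz":0,"gripper":1},{"x":0,"y":0,"z":0,"wx":0,"wy":0,"wz":0,"gripper":1},{"x":0,"y":0,"z":0,"wx":0,"wy":0,"wz":0,"gripper":1},{"x":0,"y":0,"z":0,"wx":0,"wy":0,"wz":0,"gripper":1},{"x":0,"y":0,"z":0,"wx":0,"wy":0,"wz":0,"gripper":1},{"x":0,"y":0,"z":0,"wx":0,"wy":0,"wz":0,"gripper":1},{"x":0,"y":0,"z":0,"wx":0,"wy":0,"wz":0,"gripper":1},{"x":0,"y":0,"z":0,"wx":0,"wy":0,"wz":0,"gripper":1},{"x":0,"y":0,"z":0,"wx":0,"wy":0,"wz":0,"gripper":1},{"x":0,"y":0,"z":0,"wx":0,"wy":0,"wz":0,"gripper":1},{"x":0,"y":0,"z":0,"wx":0,"wy":0,"wz":0,"gripper":1},{"x":0,"y":0,"z":0,"wx":0,"wy":0,"wz":0,"gripper":1},{"x":0,"y":0,"z":0,"wx":0,"wy":0,"wz":0,"gripper":1},{"x":0,"y":0,"z":0,"wx":0,"wy":0,"wz":0,"gripper":1},{"x":0,"y":0,"z":0,"wx":0,"wy":0,"wz":0,"gripper":1},{"x":0,"y":0,"z":0,"wx":0,"wy":0,"wz":0,"gripper":1},{"x":0,"y":0,"z":0,"wx":0,"wy":0,"wz":0,"gripper":1},{"x":0,"y":0,"z":0,"wx":0,"wy":0,"wz":0,"gripper":1},{"x":0,"y":0,"z":0,"wx":0,"wy":0,"wz":0,"gripper":1}])

```text
time_s: 8.6
position: [0.4853, 0.0213, 0.3127]
tool_rot: [[-0.0, -1.0, 0.0], [-1.0, 0.0, -0.0], [0.0, -0.0, -1.0]]
ft_force: [0.1, -0.5, -0.6]
grip_width: 0.0249
```

Request:
step_arm(increments=[{"x":0,"y":0,"z":0,"wx":0,"wy":0,"wz":0,"gripper":1},{"x":0,"y":0,"z":0,"wx":0,"wy":0,"wz":0,"gripper":1},{"x":0,"y":0,"z":0,"wx":0,"wy":0,"wz":0,"gripper":1},{"x":0,"y":0,"z":0,"wx":0,"wy":0,"wz":0,"gripper":1},{"x":0,"y":0,"z":-1,"wx":0,"wy":0,"wz":0,"gripper":1},{"x":0,"y":0,"z":-1.5,"wx":0,"wy":0,"wz":0,"gripper":1},{"x":0,"y":0,"z":-1.5,"wx":0,"wy":0,"wz":0,"gripper":1},{"x":1,"y":0.4,"z":0,"wx":0,"wy":0,"wz":0,"gripper":1},{"x":2,"y":0.8,"z":0,"wx":0,"wy":0,"wz":0,"gripper":1},{"x":2.5,"y":1.1,"z":0,"wx":0,"wy":0,"wz":0,"gripper":1},{"x":2.5,"y":1.1,"z":0,"wx":0,"wy":0,"wz":0,"gripper":1},{"x":2.5,"y":1.1,"z":0,"wx":0,"wy":0,"wz":0,"gripper":1},{"x":2.5,"y":1,"z":0,"wx":0,"wy":0,"wz":0,"gripper":1},{"x":2,"y":0.8,"z":0,"wx":0,"wy":0,"wz":0,"gripper":1},{"x":0.7,"y":0.3,"z":0,"wx":0,"wy":0,"wz":0,"gripper":1},{"x":0,"y":0,"z":0,"wx":0,"wy":0,"wz":0,"gripper":1},{"x":0,"y":0,"z":0,"wx":0,"wy":0,"wz":0,"gripper":1},{"x":0,"y":0,"z":0,"wx":0,"wy":0,"wz":0,"gripper":1}])

```text
time_s: 10.4
position: [0.4194, -0.135, 0.3527]
tool_rot: [[0.001, -1.0, -0.0], [-1.0, -0.001, 0.0], [-0.0, 0.0, -1.0]]
ft_force: [-0.9, 0.6, -0.7]
grip_width: 0.0249
```

Request:
step_arm(increments=[{"x":0.05,"y":0,"z":1,"wx":0,"wy":0,"wz":0,"gripper":1},{"x":0,"y":0,"z":1.5,"wx":0,"wy":0,"wz":0,"gripper":1},{"x":0,"y":0,"z":1,"wx":0,"wy":0,"wz":0,"gripper":1},{"x":0,"y":0,"z":1,"wx":0,"wy":0,"wz":0,"gripper":1},{"x":0,"y":0,"z":1,"wx":0,"wy":0,"wz":0,"gripper":1},{"x":0,"y":0,"z":1,"wx":0,"wy":0,"wz":0,"gripper":1},{"x":0,"y":0,"z":1,"wx":0,"wy":0,"wz":0,"gripper":1},{"x":0,"y":0,"z":0.7,"wx":0,"wy":0,"wz":0,"gripper":1},{"x":0,"y":0,"z":0.3,"wx":0,"wy":0,"wz":0,"gripper":1},{"x":0,"y":0,"z":0.2,"wx":0,"wy":0,"wz":0,"gripper":1},{"x":0,"y":0,"z":0.1,"wx":0,"wy":0,"wz":0,"gripper":1},{"x":0,"y":0,"z":0,"wx":0,"wy":0,"wz":0,"gripper":1},{"x":0,"y":0,"z":0,"wx":0,"wy":0,"wz":0,"gripper":1}])

```text
time_s: 11.7
position: [0.4193, -0.1362, 0.2649]
tool_rot: [[-0.0, -1.0, 0.0], [-1.0, 0.0, -0.0], [0.0, -0.0, -1.0]]
ft_force: [0.4, 0.4, -0.9]
grip_width: 0.0253
```

Not on the floor yet, so I'm lowering in small steps until I see contact force.

Request:
step_arm(increments=[{"x":0,"y":0,"z":0.1,"wx":0,"wy":0,"wz":0,"gripper":1},{"x":0,"y":0,"z":0.05,"wx":0,"wy":0,"wz":0,"gripper":1},{"x":0,"y":0,"z":0,"wx":0,"wy":0,"wz":0,"gripper":1},{"x":0,"y":0,"z":0,"wx":0,"wy":0,"wz":0,"gripper":1}])

```text
time_s: 12.1
position: [0.4192, -0.1362, 0.2632]
tool_rot: [[-0.0, -1.0, 0.0], [-1.0, 0.0, 0.0], [-0.0, -0.0, -1.0]]
ft_force: [-0.5, 0.0, -1.7]
grip_width: 0.0249
```

Request:
step_arm(increments=[{"x":0,"y":0,"z":0.1,"wx":0,"wy":0,"wz":0,"gripper":1},{"x":0,"y":0,"z":0,"wx":0,"wy":0,"wz":0,"gripper":1},{"x":0,"y":0,"z":0,"wx":0,"wy":0,"wz":0,"gripper":1}])

```text
time_s: 12.4
position: [0.4194, -0.1362, 0.2631]
tool_rot: [[-0.0, -1.0, 0.001], [-1.0, 0.0, -0.001], [0.001, -0.001, -1.0]]
ft_force: [-1.9, 1.2, 11.3]
grip_width: 0.0255
```

Request:
step_arm(increments=[{"x":0,"y":0,"z":0,"wx":0,"wy":0,"wz":0,"gripper":3.2},{"x":0,"y":0,"z":0,"wx":0,"wy":0,"wz":0,"gripper":4.5},{"x":0,"y":0,"z":0,"wx":0,"wy":0,"wz":0,"gripper":6},{"x":0,"y":0,"z":0,"wx":0,"wy":0,"wz":0,"gripper":8.5},{"x":0,"y":0,"z":0,"wx":0,"wy":0,"wz":0,"gripper":8.5},{"x":0,"y":0,"z":0,"wx":0,"wy":0,"wz":0,"gripper":8.5},{"x":0,"y":0,"z":0,"wx":0,"wy":0,"wz":0,"gripper":8.5},{"x":0,"y":0,"z":-1,"wx":0,"wy":0,"wz":0,"gripper":8.5},{"x":0,"y":0,"z":-2,"wx":0,"wy":0,"wz":0,"gripper":8.5},{"x":0,"y":0,"z":-2,"wx":0,"wy":0,"wz":0,"gripper":8.5},{"x":0,"y":0,"z":-2,"wx":0,"wy":0,"wz":0,"gripper":8.5},{"x":0,"y":0,"z":-2,"wx":0,"wy":0,"wz":0,"gripper":8.5},{"x":0,"y":0,"z":-1.5,"wx":0,"wy":0,"wz":0,"gripper":8.5}])

```text
time_s: 13.7
position: [0.4191, -0.136, 0.3692]
tool_rot: [[-0.0, -1.0, 0.002], [-1.0, 0.0, -0.001], [0.001, -0.002, -1.0]]
ft_force: [0.1, 0.3, -0.0]
grip_width: 0.0851
```

Run:
```python
from h import *
o=env.observe();print(o["position"].round(4),o["q"].round(1),o["grip_width"])
```

```text
[ 0.4191 -0.136   0.3692] [-33.4  12.8  94.1   0.   73.   56.6] 0.08506494365730641
```

Request:
step_arm(increments=[{"x":0,"y":0,"z":0,"wx":0,"wy":0,"wz":-0.1,"gripper":8.5},{"x":0,"y":0,"z":0,"wx":0,"wy":0,"wz":-0.105,"gripper":8.5},{"x":0,"y":0,"z":0,"wx":0,"wy":0,"wz":-0.1,"gripper":8.5},{"x":-2,"y":-1,"z":0,"wx":0,"wy":0,"wz":0,"gripper":8.5},{"x":-3,"y":-1.5,"z":0,"wx":0,"wy":0,"wz":0,"gripper":8.5},{"x":-3,"y":-1.5,"z":0,"wx":0,"wy":0,"wz":0,"gripper":8.5},{"x":-3,"y":-1.5,"z":0,"wx":0,"wy":0,"wz":0,"gripper":8.5},{"x":-3,"y":-1.5,"z":0,"wx":0,"wy":0,"wz":0,"gripper":8.5},{"x":-3,"y":-1.5,"z":0,"wx":0,"wy":0,"wz":0,"gripper":8.5},{"x":-3,"y":-1.5,"z":0,"wx":0,"wy":0,"wz":0,"gripper":8.5},{"x":-2,"y":-0.7,"z":0,"wx":0,"wy":0,"wz":0,"gripper":8.5},{"x":-0.95,"y":-0.3,"z":0,"wx":0,"wy":0,"wz":0,"gripper":8.5},{"x":0,"y":0,"z":0,"wx":0,"wy":0,"wz":0,"gripper":8.5},{"x":0,"y":0,"z":0,"wx":0,"wy":0,"wz":0,"gripper":8.5}])

```text
time_s: 15.1
position: [0.4552, 0.1151, 0.3675]
tool_rot: [[0.3, -0.954, 0.0], [-0.954, -0.3, -0.0], [0.0, -0.0, -1.0]]
ft_force: [-0.7, -0.6, -0.5]
grip_width: 0.085
```

Run:
```python
from h import *
t=grab("top");s=grab("scene")
a=cv2.resize(t["color"][220:345,170:395],None,fx=2.8,fy=2.8); b=cv2.resize(s["color"][190:390,210:450],None,fx=1.5,fy=1.5)
b=cv2.resize(s["color"][190:300+60,210:450],(630,350*1)) if 0 else b
w=max(a.shape[1],b.shape[1]); P=lambda i:cv2.copyMakeBorder(i,0,0,0,w-i.shape[1],cv2.BORDER_CONSTANT)
v=np.vstack([P(a),P(b)])[:600];cv2.imwrite("pics/c7.png",v)
o=env.observe();R=o["tool_rot"];print(o["position"].round(4),np.degrees(np.arctan2(R[1,0],R[0,0])),R[2].round(4),o["q"].round(1))
```

```text
[0.4553 0.1148 0.3674] -72.60799958113954 [ 2.e-04  0.e+00 -1.e+00] [-0.3 15.7 90.2 -0.  74.  72.3]
```

View pics/c7.png

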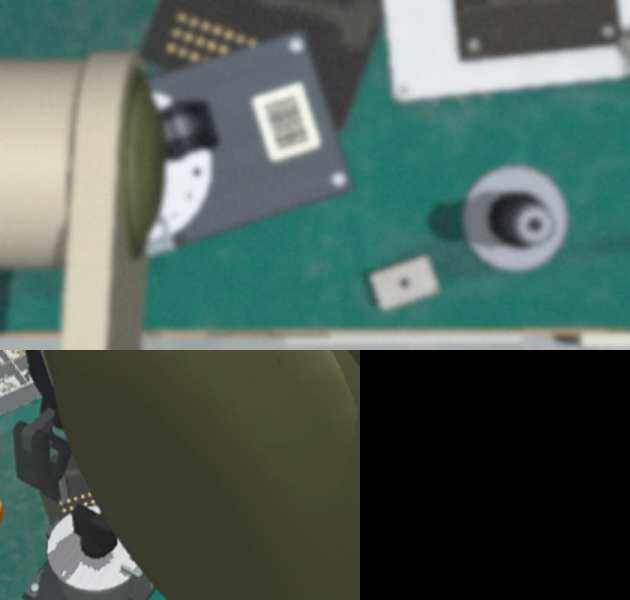

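The scanner stands upright in its holder, at (533,224) in the crop. The gripper is over the bar, so I'm descending and pinching it.

Request:
step_arm(increments=[{"x":-0.05,"y":0,"z":2,"wx":0,"wy":0,"wz":0,"gripper":8.5},{"x":0,"y":0,"z":2,"wx":0,"wy":0,"wz":0,"gripper":8.5},{"x":0,"y":0,"z":2,"wx":0,"wy":0,"wz":0,"gripper":8.5},{"x":0,"y":0,"z":2,"wx":0,"wy":0,"wz":0,"gripper":8.5},{"x":0,"y":0,"z":1.5,"wx":0,"wy":0,"wz":0,"gripper":8.5},{"x":0,"y":0,"z":1.1,"wx":0,"wy":0,"wz":0,"gripper":8.5},{"x":0,"y":0,"z":0,"wx":0,"wy":0,"wz":0,"gripper":6},{"x":0,"y":0,"z":0,"wx":0,"wy":0,"wz":0,"gripper":4},{"x":0,"y":0,"z":0,"wx":0,"wy":0,"wz":0,"gripper":2.5},{"x":0,"y":0,"z":0,"wx":0,"wy":0,"wz":0,"gripper":1.5},{"x":0,"y":0,"z":0,"wx":0,"wy":0,"wz":0,"gripper":0.3},{"x":0,"y":0,"z":0,"wx":0,"wy":0,"wz":0,"gripper":0.3},{"x":0,"y":0,"z":0,"wx":0,"wy":0,"wz":0,"gripper":0.3},{"x":0,"y":0,"z":0,"wx":0,"wy":0,"wz":0,"gripper":0.3},{"x":0,"y":0,"z":0,"wx":0,"wy":0,"wz":0,"gripper":0.3}], newtons=35)

```text
time_s: 16.7
position: [0.4551, 0.1165, 0.2618]
tool_rot: [[0.3, -0.954, 0.001], [-0.954, -0.3, 0.0], [-0.0, -0.001, -1.0]]
ft_force: [-1.7, 3.2, 5.6]
grip_width: 0.0138
```

```bash
cat > o.py <<'E'
from h import *
o=env.observe();R=o["tool_rot"];print(o["time_s"],o["position"].round(4),np.degrees(np.arctan2(R[1,0],R[0,0])).round(2),R[2].round(4),o["q"].round(1),o["grip_width"],o["ft_force"].round(1),o["wrist_torque"].round(3))
E
python3 o.py
```

```text
16.7 [0.4551 0.1165 0.2618] -72.52 [-1.e-04 -9.e-04 -1.e+00] [-0.1 23.6 99.1  0.  57.2 72.4] 0.013783047656902416 [-1.7  3.2  5.6] [0.39  0.272 0.054]
```

Request:
step_arm(increments=[{"x":-0.04,"y":0,"z":0,"wx":0,"wy":0,"wz":0.05,"gripper":0.3},{"x":0,"y":0,"z":0,"wx":0,"wy":0,"wz":0.05,"gripper":0.3},{"x":0,"y":0,"z":0,"wx":0,"wy":0,"wz":0.05,"gripper":0.3},{"x":0,"y":0,"z":0,"wx":0,"wy":0,"wz":0.05,"gripper":0.3},{"x":0,"y":0,"z":0,"wx":0,"wy":0,"wz":0.05,"gripper":0.3},{"x":0,"y":0,"z":0,"wx":0,"wy":0,"wz":0.05,"gripper":0.3},{"x":0,"y":0,"z":0,"wx":0,"wy":0,"wz":0.05,"gripper":0.3},{"x":0,"y":0,"z":0,"wx":0,"wy":0,"wz":0.04,"gripper":0.3},{"x":0,"y":0,"z":0,"wx":0,"wy":0,"wz":0,"gripper":0.3},{"x":0,"y":0,"z":0,"wx":0,"wy":0,"wz":0,"gripper":0.3}])

```text
time_s: 17.7
position: [0.4551, 0.1166, 0.2618]
tool_rot: [[-0.085, -0.996, 0.001], [-0.996, 0.085, -0.0], [0.0, -0.001, -1.0]]
ft_force: [-1.2, -0.1, 6.7]
grip_width: 0.0139
```

```bash
python3 o.py
python3 - <<'E'
from h import *
s=grab("scene");t=grab("top")
a=cv2.resize(s["color"][230:370,200:360],(560,490),interpolation=cv2.INTER_CUBIC)
b=cv2.resize(t["color"][240:320,190:260],(200,230),interpolation=cv2.INTER_CUBIC)
cv2.imwrite("pics/c8.png",np.hstack([a,cv2.copyMakeBorder(b,0,260,0,0,cv2.BORDER_CONSTANT)]))
E
```

```text
17.7 [0.4551 0.1166 0.2618] -94.86 [ 3.e-04 -1.e-03 -1.e+00] [-0.1 23.6 99.1 -0.  57.2 94.8] 0.013891790914907224 [-1.2 -0.1  6.7] [-0.088  0.265  0.109]
```

View pics/c8.png

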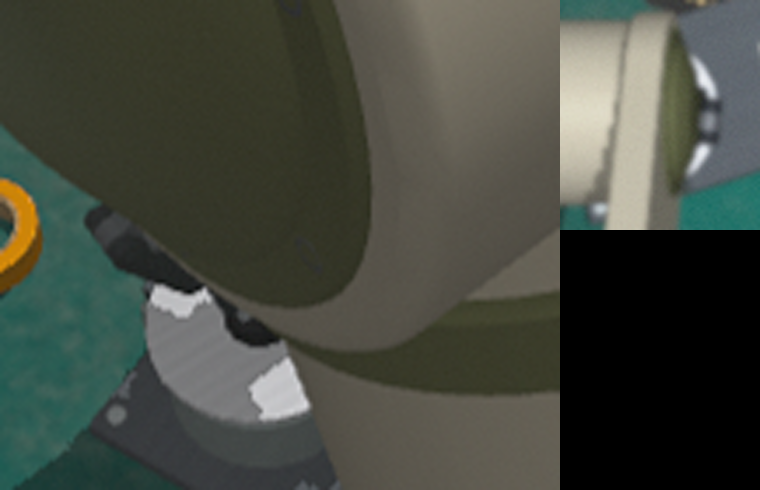

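Request:
step_arm(increments=[{"x":0,"y":0,"z":0,"wx":0,"wy":0,"wz":0.05,"gripper":0.3},{"x":0,"y":0,"z":0,"wx":0,"wy":0,"wz":0.05,"gripper":0.3},{"x":0,"y":0,"z":0,"wx":0,"wy":0,"wz":0,"gripper":0.3},{"x":0,"y":0,"z":0,"wx":0,"wy":0,"wz":0,"gripper":0.3}])

```text
time_s: 18.2
position: [0.4551, 0.1166, 0.2618]
tool_rot: [[-0.184, -0.983, 0.001], [-0.983, 0.184, -0.0], [0.0, -0.001, -1.0]]
ft_force: [-1.7, 0.1, 6.1]
grip_width: 0.0134
```

```bash
python3 o.py
```

```text
18.2 [0.4551 0.1166 0.2618] -100.59 [ 2.e-04 -1.e-03 -1.e+00] [-1.000e-01  2.360e+01  9.910e+01 -0.000e+00  5.720e+01  1.005e+02] 0.013363881386089209 [-1.7  0.1  6.1] [-0.025  0.298  0.094]
```

Request:
step_arm(increments=[{"x":0,"y":0,"z":0,"wx":0,"wy":0,"wz":0.05,"gripper":0.3},{"x":0,"y":0,"z":0,"wx":0,"wy":0,"wz":0.05,"gripper":0.3},{"x":0,"y":0,"z":0,"wx":0,"wy":0,"wz":0.05,"gripper":0.3},{"x":0,"y":0,"z":0,"wx":0,"wy":0,"wz":0.05,"gripper":0.3},{"x":0,"y":0,"z":0,"wx":0,"wy":0,"wz":0,"gripper":0.3},{"x":0,"y":0,"z":0,"wx":0,"wy":0,"wz":0,"gripper":0.3}])

```text
time_s: 18.8
position: [0.4551, 0.1165, 0.2617]
tool_rot: [[-0.376, -0.927, 0.001], [-0.927, 0.376, -0.0], [0.0, -0.001, -1.0]]
ft_force: [-1.7, -0.3, 5.6]
grip_width: 0.0134
```

```bash
python3 o.py
```

```text
18.8 [0.4551 0.1165 0.2617] -112.06 [ 1.e-04 -1.e-03 -1.e+00] [-1.00e-01  2.36e+01  9.91e+01 -0.00e+00  5.72e+01  1.12e+02] 0.013360915244115795 [-1.7 -0.3  5.6] [-0.152  0.28   0.088]
```

Request:
step_arm(increments=[{"x":0,"y":0,"z":0,"wx":0,"wy":0,"wz":0.05,"gripper":0.3},{"x":0,"y":0,"z":0,"wx":0,"wy":0,"wz":0.045,"gripper":0.3},{"x":0,"y":0,"z":0,"wx":0,"wy":0,"wz":0,"gripper":0.3},{"x":0,"y":0,"z":0,"wx":0,"wy":0,"wz":0,"gripper":0.3}])

```text
time_s: 19.2
position: [0.4551, 0.1165, 0.2617]
tool_rot: [[-0.462, -0.887, 0.001], [-0.887, 0.462, -0.001], [0.0, -0.001, -1.0]]
ft_force: [-0.5, -0.6, 6.2]
grip_width: 0.0134
```

```bash
python3 o.py
```

```text
19.2 [0.4551 0.1165 0.2617] -117.49 [ 1.e-04 -1.e-03 -1.e+00] [-1.000e-01  2.360e+01  9.910e+01 -0.000e+00  5.720e+01  1.174e+02] 0.01338130340773531 [-0.5 -0.6  6.2] [-0.078  0.261  0.098]
```

Request:
step_arm(increments=[{"x":0,"y":0,"z":0,"wx":0,"wy":0,"wz":0.05,"gripper":0.3},{"x":0,"y":0,"z":0,"wx":0,"wy":0,"wz":0.05,"gripper":0.3},{"x":0,"y":0,"z":0,"wx":0,"wy":0,"wz":0,"gripper":0.3},{"x":0,"y":0,"z":0,"wx":0,"wy":0,"wz":0,"gripper":0.3}])

```text
time_s: 19.6
position: [0.4551, 0.1165, 0.2617]
tool_rot: [[-0.548, -0.837, 0.001], [-0.837, 0.548, -0.001], [0.0, -0.001, -1.0]]
ft_force: [-1.2, -0.5, 5.5]
grip_width: 0.0137
```

```bash
python3 o.py
```

```text
19.6 [0.4551 0.1165 0.2617] -123.22 [ 0.    -0.001 -1.   ] [-1.000e-01  2.360e+01  9.910e+01 -0.000e+00  5.720e+01  1.231e+02] 0.013746884349567222 [-1.2 -0.5  5.5] [-0.166  0.292  0.085]
```

Request:
step_arm(increments=[{"x":0,"y":0,"z":0,"wx":0,"wy":0,"wz":0.05,"gripper":0.3},{"x":0,"y":0,"z":0,"wx":0,"wy":0,"wz":0.05,"gripper":0.3},{"x":0,"y":0,"z":0,"wx":0,"wy":0,"wz":0.05,"gripper":0.3},{"x":0,"y":0,"z":0,"wx":0,"wy":0,"wz":0.05,"gripper":0.3},{"x":0,"y":0,"z":0,"wx":0,"wy":0,"wz":0,"gripper":0.3},{"x":0,"y":0,"z":0,"wx":0,"wy":0,"wz":0,"gripper":0.3}])

```text
time_s: 20.2
position: [0.4551, 0.1165, 0.2617]
tool_rot: [[-0.703, -0.711, 0.001], [-0.711, 0.703, -0.001], [-0.0, -0.001, -1.0]]
ft_force: [-1.6, -0.8, 5.7]
grip_width: 0.0138
```

```bash
python3 o.py
```

```text
20.2 [0.4551 0.1165 0.2617] -134.68 [-1.e-04 -9.e-04 -1.e+00] [-1.000e-01  2.360e+01  9.910e+01 -0.000e+00  5.720e+01  1.346e+02] 0.01382645364477189 [-1.6 -0.8  5.7] [-0.135  0.281  0.075]
```

Request:
step_arm(increments=[{"x":0,"y":0,"z":0,"wx":0,"wy":0,"wz":0.05,"gripper":0.3},{"x":0,"y":0,"z":0,"wx":0,"wy":0,"wz":0.045,"gripper":0.3},{"x":0,"y":0,"z":0,"wx":0,"wy":0,"wz":0,"gripper":0.3},{"x":0,"y":0,"z":0,"wx":0,"wy":0,"wz":0,"gripper":0.3},{"x":0,"y":0,"z":0,"wx":0,"wy":0,"wz":0,"gripper":0.3}])

```text
time_s: 20.7
position: [0.455, 0.1165, 0.2618]
tool_rot: [[-0.767, -0.641, 0.001], [-0.641, 0.767, -0.001], [-0.0, -0.001, -1.0]]
ft_force: [-1.4, -0.4, 6.4]
grip_width: 0.0135
```

```bash
python3 o.py
python3 - <<'E'
from h import *
s=grab("scene");t=grab("top")
cv2.imwrite("pics/top_end.png",t["color"])
a=cv2.resize(s["color"][270:390,220:320],(400,480),interpolation=cv2.INTER_CUBIC)
b=cv2.resize(t["color"][240:336,180:260],(400,480),interpolation=cv2.INTER_CUBIC)
cv2.imwrite("pics/c9.png",np.hstack([a,b]))
E
```

```text
20.7 [0.455  0.1165 0.2618] -140.12 [-2.e-04 -9.e-04 -1.e+00] [-1.00e-01  2.36e+01  9.91e+01 -0.00e+00  5.72e+01  1.40e+02] 0.013461213851318333 [-1.4 -0.4  6.4] [-0.107  0.347  0.105]
```

View pics/c9.png

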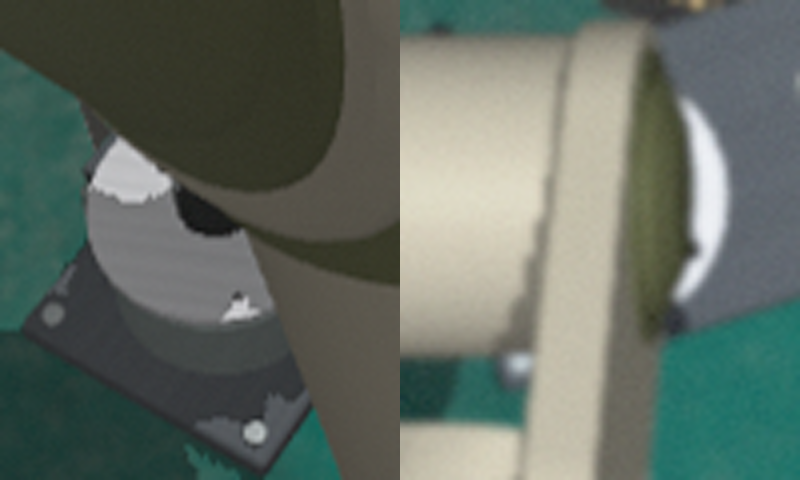

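In the top crop the largest aperture hole has moved from full-image (234.5,264.5) to about (238,289). About the disc centre that is a clockwise turn of about 66°, while the tool turned 67.6°. I'm adding about 0.9° for the small lag, then checking that it holds.

Request:
step_arm(increments=[{"x":0,"y":0,"z":0,"wx":0,"wy":0,"wz":0.015,"gripper":0.3},{"x":0,"y":0,"z":0,"wx":0,"wy":0,"wz":0,"gripper":0.3},{"x":0,"y":0,"z":0,"wx":0,"wy":0,"wz":0,"gripper":0.3},{"x":0,"y":0,"z":0,"wx":0,"wy":0,"wz":0,"gripper":0.3},{"x":0,"y":0,"z":0,"wx":0,"wy":0,"wz":0,"gripper":0.3},{"x":0,"y":0,"z":0,"wx":0,"wy":0,"wz":0,"gripper":0.3},{"x":0,"y":0,"z":0,"wx":0,"wy":0,"wz":0,"gripper":0.3},{"x":0,"y":0,"z":0,"wx":0,"wy":0,"wz":0,"gripper":0.3}])

```text
time_s: 21.6
position: [0.455, 0.1165, 0.2617]
tool_rot: [[-0.777, -0.63, 0.001], [-0.63, 0.777, -0.001], [-0.0, -0.001, -1.0]]
ft_force: [-1.2, -0.6, 6.6]
grip_width: 0.0136
```

```bash
python3 o.py
python3 - <<'E'
from h import *
t=grab("top")
a=cv2.imread("pics/top0.png")[230:330,150:400];b=t["color"][230:330,150:400]
g=cv2.cvtColor(t["color"],cv2.COLOR_BGR2GRAY)
print(g[284:295,230:244])
cv2.imwrite("pics/c10.png",cv2.resize(np.vstack([a,b]),None,fx=2.8,fy=2.8,interpolation=cv2.INTER_CUBIC))
E
```

```text
21.6 [0.455  0.1165 0.2617] -140.97 [-2.e-04 -9.e-04 -1.e+00] [-1.000e-01  2.360e+01  9.910e+01 -0.000e+00  5.720e+01  1.409e+02] 0.013613728329687387 [-1.2 -0.6  6.6] [-0.139  0.325  0.132]
[[ 94  91  83  84  79  68  67  93 153 213 233 238 238 232]
 [ 94  87  84  82  81  70  66  93 152 212 234 238 237 227]
 [ 94  90  83  81  76  68  64  91 149 209 233 239 234 221]
 [ 95  92  83  82  80  69  62  88 141 203 232 239 234 212]
 [ 94  85  85  82  78  72  63  76 118 181 225 235 229 198]
 [ 93  86  86  82  77  71  62  67  95 151 210 229 220 178]
 [ 93  88  84  81  75  73  63  62  86 137 197 223 205 156]
 [ 91  88  83  76  75  70  67  75 103 156 203 215 186 135]
 [ 92  85  82  80  73  70  79 111 150 191 213 199 160 117]
 [ 91  84  80  77  72  75 100 151 200 220 216 179 135 111]
 [ 87  84  80  79  74  82 125 183 223 225 199 154 119 103]]
```

View pics/c10.png

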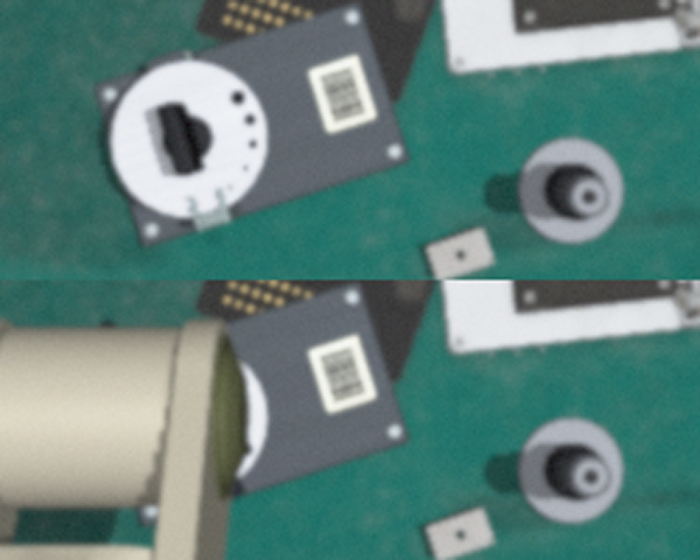

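Before-and-after views match: the scanner stands as it did at the start and the block has not moved. The hole is now at about (237.5,290), which makes the wheel turn about 68°, against 67.5° for the third click.

```bash
python3 -c "
from rig import env
print(env.close_job())"
```

```text
the job is handed in; nothing more can be done
None
```

I carried out every step in the order asked and handed the job in at about 21.6 s, with the gripper still holding the bar.

- **Scanner:** I held it still and upright for about 2.4 s with its nose about 45 mm above the middle of the label. I then set it back on the holder floor, where the force reading showed contact, and let go. In the last top view it stands just as it did at the start.
- **Wheel:** The bar is gripped at 35 N and was turned clockwise from home. The tool turned 68.4°. The position of an aperture hole in the top view gives about 68° for the wheel, accurate to a few degrees, against 67.5° for the third click.
- **Bystanders:** The block is unchanged in the before-and-after pictures. I did not look at the tape roll or the lens cup again at the end, but no move went near them.

**Uncertain check:** The arm hid the bar itself from both cameras. The wrist torque, about 0.08 to 0.13 N m, was too noisy to show each click. The third click therefore rests on the tool's turn and the hole position, not on feeling the click.

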